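# Sweep reject mouldings off the trimming plate into the regrind tray

## Robot

A 6-joint arm with a two-finger parallel gripper is mounted at the origin on a cart in front of the work surface, level with it; the furniture and walls round the work are solid. World frame = base frame: x ahead of the robot, y to its left, z up, the work surface at z = 0. Lengths are in mm, angles in degrees, forces in N, time in s.
With the tool pointing down it reaches from about 350 to 925 mm from the base axis. Payload 6.4 kg.
Tool frame: the origin (TCP) lies on the centre line of the jaws, within the pads' length; the fingertips stand 19 mm ahead of it and the grasp point (between the pads) is the TCP; z points along the fingers, y is the line along which they close (so a half turn about z gives the same grasp; the last joint's range is limited). The gripper opens to 94 mm and grips with 3 to 60 N. Pads are 16 mm wide; open, the fingers measure 119 mm over their backs; the gripper's body (75 mm by 177 mm) begins 78 mm behind the grasp point.
Start: joints at [67.03, 14.043, 89.255, -0, 76.702, -9.975], TCP at [146.156, 633.366, 201.055] pointing down, gripper open.
Joint ranges: [-179.41, 179.41], [-58.25, 129.5], [7.25, 145.43], [-54.29, 234.29], [11.92, 165.04], [-157.13, 157.13]. Speed limits (degrees/s): [147.25, 147.25, 180, 180, 180, 180].

## Interface

Orientations are given as [roll, pitch, yaw] about the fixed x, y, z axes, in that order (R = Rz(yaw) Ry(pitch) Rx(roll)).
In Python, from rig import robot, jaws, viewer, order, current_time_s, current_joint_positions, current_dq, current_effort, current_ee_pos, current_ee_rot, current_wrist_force, current_torque, current_width, current_grasp_force gives the robot as it stands. Calls block until the motion is done:
- robot.move_ptp(position, orientation): joint-space move of the TCP to a pose.
- robot.move_linear(position, rotation=None, vel=150, f_stop=None): straight line of the TCP; rotation=None keeps the orientation; vel is the mean speed in mm/s. With f_stop (N) it stops when the force on the tool has changed by that much, and returns True; else False.
- robot.movej(angles): joint-space move.
- jaws.gripper_to(opening, f_grip=None): opening from 0.0 (shut) to 1.0 (fully open); f_grip is the grip in N (None keeps the last); returns when the fingers have stopped.
- robot.dwell(seconds).
- robot.solve_ik(position, orientation): joint angles nearest the present ones, or None.
- viewer.snapshot(name): name is "side" or "top" or "wrist"; returns the picture (420x560x3 uint8, red, green, blue); there is no depth.
- viewer.camera_model(name): a dict with "fx", "fy", "cx", "cy" (pixels), "pose" (4x4, takes a point from camera to world coordinates); the wrist camera has in their place "mount" (4x4, takes a point from camera to tool coordinates, whose origin is the TCP and whose axes are the flange's). Camera axes: x right, y down, z forward; pixel columns grow to the right and rows downward; lengths in mm; the calibration is good to about 2 mm. A picture is of the moment at which its call begins: read the wrist's pose just before it. camera_model takes no time and is no camera call.
A pose or a line that the arm cannot do raises robot.PlanningError and nothing moves.
- order.job_done(): hands the job in; it is judged then, once.
Readings, each from a call of its own:
- current_time_s(): time.
- current_joint_positions(): joint angles.
- current_dq(): joint speeds.
- current_effort(): joint torques, N m.
- current_ee_pos(): TCP position.
- current_ee_rot(): TCP orientation.
- current_wrist_force(): force on the tool from outside, world axes, zero at the start.
- current_torque(): the same for the moment, N m.
- current_width(): opening from 0.0 (shut) to 1.0 (fully open).
- current_grasp_force(): force on a finger pad.
Only numpy, scipy, OpenCV 4.12 (cv2) and the standard library are available. Lean on these libraries where they do the work, as an engineer would, in place of code of your own. Each camera call takes 0.05 s, during which the arm holds its last target. There are 200 camera calls.

## Task

Take the wooden scraper block and sweep the four small loose mouldings off the raised metal plate into the black tray at its end; move them with the scraper only, not with the gripper. Then stand the scraper upright on the bench again, and leave everything else as it is.

Things in the scene. Friction and masses are not known exactly. Their poses are not given: they have to be found in the camera images.
- scraper: wooden block, steel strip along each long lower side; 84 mm wide (y), 24 thick (x), 72 high, 160 g, standing on the bench left of the plate. Origin: centre of its underside, z up. Lower body up to z = 30 mm; above it, to 72 mm, a grip 52 mm along y and 20 mm thick along x: pinch it across the 20 mm. It sweeps along its x, either way
- plate: fixed raised dark steel plate, upper face 46 mm above the bench. Origin on the bench, x towards the tray. The upper face runs from x = -100 mm (open rear end) to x = +80 mm (open end over the tray), with an aluminium fence 12 mm high above it along each side; free width between fences 106 mm (y = -53 to +53)
- tray: fixed black open tray, 144 (x) by 118 (y) by 67 mm high. Origin on the bench under its centre, 140 mm along the plate's x from the plate's origin, axes parallel. Its low wall (41 mm) lies beneath the plate's end; inside x = -62 to +67, y = -54 to +54 mm, floor 2 mm above the bench; its side walls rise to 64 mm, above the plate's level
- piece_1: small flat moulding, 20 x 41 x 5 mm (x, y, z), loose on the plate; origin at the centre of its underside
- piece_2: small flat lobed disc, 34 mm across, 7 mm thick, loose on the plate; origin at the centre of its underside
- piece_3: small flat moulding like piece_1, 20 x 41 x 5 mm, loose on the plate; origin at the centre of its underside
- piece_4: small flat lobed disc like piece_2, 34 mm across, 7 mm thick, loose on the plate; origin at the centre of its underside
- beaker: bystander: clear empty beaker, 64 mm across, 81 mm high, on the bench in front of the tray; origin at the centre of its underside
- brush: bystander: brass wire brush with a wooden handle, 16 x 155 x 23 mm, on the bench at the front right; origin at the centre of its underside
- mould_plate: bystander: square aluminium mould plate, 60 x 60 x 12 mm, on the bench at the front right; origin at the centre of its underside
- bolt: bystander: black bolt lying on the bench behind and left of the plate, 9 x 32 x 9 mm; origin at the centre of its underside
Not all that is in view belongs to the job. Leave any turquoise look-alike of the piece_4 alone.

How it is judged (in metres and radians):
On the way, in this order (a step that is already met when the one before it is completed fails the run):
1. the gripper holds the scraper down on the plate (its underside within 6 mm of the upper face) (x of scraper in the frame of plate between -0.11 and 0.08 m and y of scraper in the frame of plate between -0.045 and 0.045 m and z of scraper in the frame of plate between 0.04 and 0.052 m and contact force between the fingers and scraper above 0.5 N), for 0.1 s.
2. all four mouldings lie in the tray (x of piece_1 in the frame of tray between -0.066 and 0.07 m and y of piece_1 in the frame of tray between -0.056 and 0.056 m and z of each of piece_1, piece_2, piece_3, piece_4 in the frame of tray below 0.042 m and x of piece_2 in the frame of tray between -0.066 and 0.07 m and y of piece_2 in the frame of tray between -0.056 and 0.056 m and x of piece_3 in the frame of tray between -0.066 and 0.07 m and y of piece_3 in the frame of tray between -0.056 and 0.056 m and x of piece_4 in the frame of tray between -0.066 and 0.07 m and y of piece_4 in the frame of tray between -0.056 and 0.056 m), for 0.2 s.
At the end, for the whole second after the job is handed in: All four mouldings lie at rest in the tray (origins between its walls and less than 42 mm above its underside); the scraper stands released and at rest on the bench, its underside within 8 mm of the bench top and upright within 0.15 rad (all of step 2 and linear speed of each of piece_1, piece_2, piece_3, piece_4 below 0.03 m/s and height (world z) of scraper between -0.008 and 0.008 m and angle between scraper's own z axis and vertical below 0.15 rad and linear speed of scraper below 0.02 m/s and contact force between the fingers and scraper below 0.1 N); the robot touches nothing.
It fails at once if the gripper touches a moulding (over 0.5 N) (contact force between any of the fingers, the arm and piece_1 above 0.5 N or contact force between any of the fingers, the arm and piece_2 above 0.5 N or contact force between any of the fingers, the arm and piece_3 above 0.5 N or contact force between any of the fingers, the arm and piece_4 above 0.5 N).
It fails at once if a bystander (beaker, brush, mould plate, bolt) is moved by more than 30 mm (distance of any of beaker, brush, mould_plate, bolt from where it was at the start of the episode above 0.03 m).
It also fails if it takes over 58 s, if anything falls off the work surface, if the arm or the gripper's body presses on something with over 40 N, if the wrist force passes 120 N, or if a joint passes its speed limit or range.

## Working session

There is one attempt and no reset: what is moved stays moved. The work goes in short steps, each a Python script; the robot and the scene stay as the last script left them, time stands still between calls to the robot, and variables do not carry over. Pictures are saved under pics/ and viewed, at most 11 in all, crops included, and the job is handed in when it is done.

```bash
mkdir -p pics
python3 - <<'E'
from rig import *
import cv2, numpy as np
for n in("top","side"):
    im=viewer.snapshot(n); cv2.imwrite(f"pics/{n}0.png",im[:,:,::-1])
    m=viewer.camera_model(n); print(n,m["fx"],m["fy"],m["cx"],m["cy"]); print(np.round(m["pose"],3))
print(viewer.camera_model("wrist")["mount"],current_ee_rot(),current_time_s())
E
```

```text
top 453.11120929167856 453.11120929167856 278.12830397743556 204.70624989759074
[[-2.40000e-02 -9.87000e-01  1.60000e-01  3.82649e+02]
 [-1.00000e+00  2.40000e-02 -4.00000e-03 -4.04440e+01]
 [-0.00000e+00 -1.60000e-01 -9.87000e-01  9.24499e+02]
 [ 0.00000e+00  0.00000e+00  0.00000e+00  1.00000e+00]]
side 389.2475671258822 389.2475671258822 281.93163520125097 209.26734669160032
[[ 7.16000e-01  4.75000e-01 -5.12000e-01  9.64995e+02]
 [ 6.98000e-01 -4.93000e-01  5.20000e-01 -5.00872e+02]
 [-5.00000e-03 -7.29000e-01 -6.84000e-01  6.62018e+02]
 [ 0.00000e+00  0.00000e+00  0.00000e+00  1.00000e+00]]
[[-1.04941950e-04 -9.70850367e-01 -2.39686367e-01  6.93089172e+01]
 [ 9.99998874e-01  2.56928381e-04 -1.47851899e-03 -7.93133802e-01]
 [ 1.49700293e-03 -2.39686253e-01  9.70849246e-01 -1.83539255e+02]
 [ 0.00000000e+00  0.00000000e+00  0.00000000e+00  1.00000000e+00]] [-1.79904057e+02 -1.64070237e-02  1.67004787e+02] 0.1
```

View pics/top0.png

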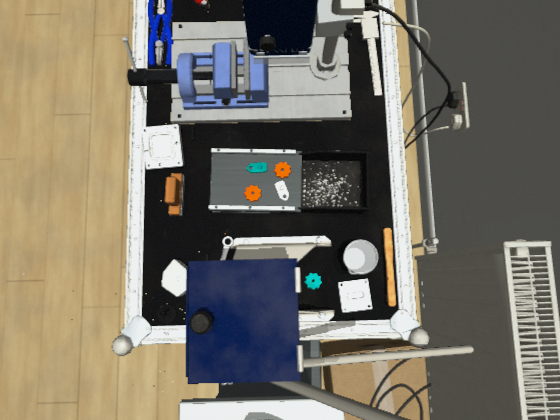

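View pics/side0.png

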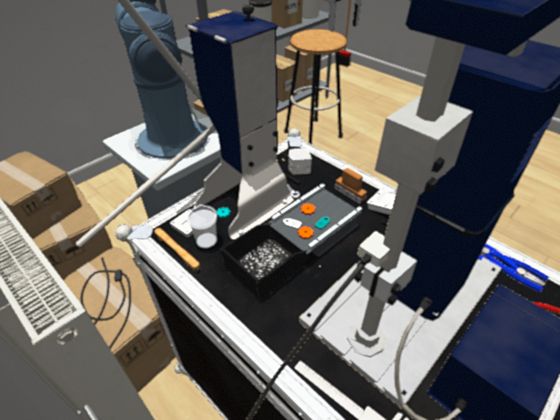

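The top view shows the plate at about (255,180), the tray at (335,182), the scraper at (174,194) and the turquoise look-alike at (313,281). A tall blue tower at (245,320) stands between the robot and the plate. In the side view the tower top has corners at about (190,20), (250,42) and (277,15).

```bash
cat > h.py <<'E'
import numpy as np, cv2
from rig import *
def ray(n,u,v):
    m=viewer.camera_model(n);P=np.array(m["pose"]);d=P[:3,:3]@[(u-m["cx"])/m["fx"],(v-m["cy"])/m["fy"],1];return P[:3,3],d
def onz(n,u,v,z):
    c,d=ray(n,u,v);return c+d*(z-c[2])/d[2]
def tri(a,b):
    (c1,d1),(c2,d2)=ray("top",*a),ray("side",*b)
    s=np.linalg.lstsq(np.c_[d1,-d2],c2-c1,rcond=None)[0];p,q=c1+s[0]*d1,c2+s[1]*d2
    return np.round((p+q)/2,1),round(np.linalg.norm(p-q),1)
def save(n,im,box=None,k=1):
    if box:x0,x1,y0,y1=box;im=im[y0:y1,x0:x1]
    cv2.imwrite("pics/"+n,cv2.resize(im[:,:,::-1],None,fx=k,fy=k,interpolation=cv2.INTER_CUBIC))
E
python3 - <<'E'
from h import *
t=cv2.imread("pics/top0.png")[:,:,::-1];s=cv2.imread("pics/side0.png")[:,:,::-1]
save("tc.png",t,(140,400,130,320),3);save("sc.png",s,(180,390,140,300),3.8)
for a,b in [((298,258),(250,42)),((187,262),(277,15)),((303,378),(190,20))]: print("tower",tri(a,b))
for p in [(226,241),(330,240),(333,315),(300,290)]: print("gusset on z0",onz("top",*p,0).round())
E
```

```text
tower (array([417.2, -49.2, 406. ]), np.float64(38.1))
tower (array([403. ,  59.5, 424.5]), np.float64(1.4))
tower (array([279.8, -60.3, 417. ]), np.float64(10.3))
gusset on z0 [460.  64.   0.]
gusset on z0 [ 457. -148.    0.]
gusset on z0 [ 308. -148.    0.]
gusset on z0 [358. -84.   0.]
```

View pics/tc.png

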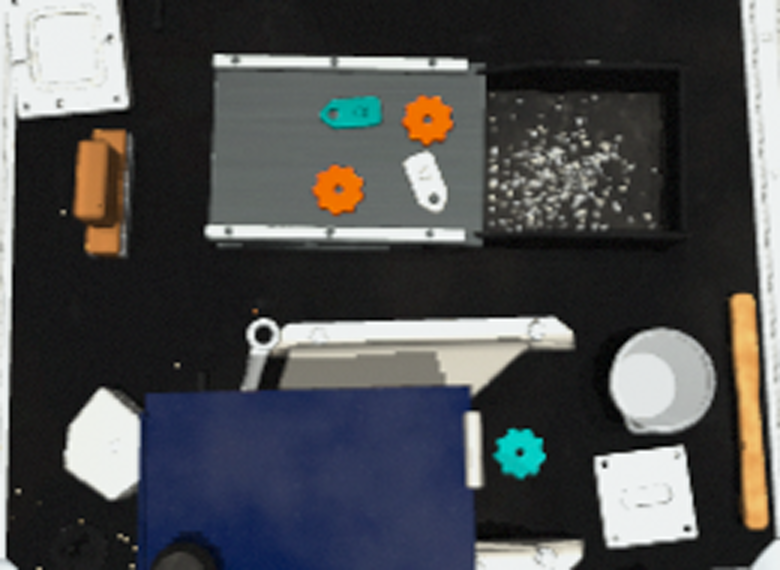

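View pics/sc.png

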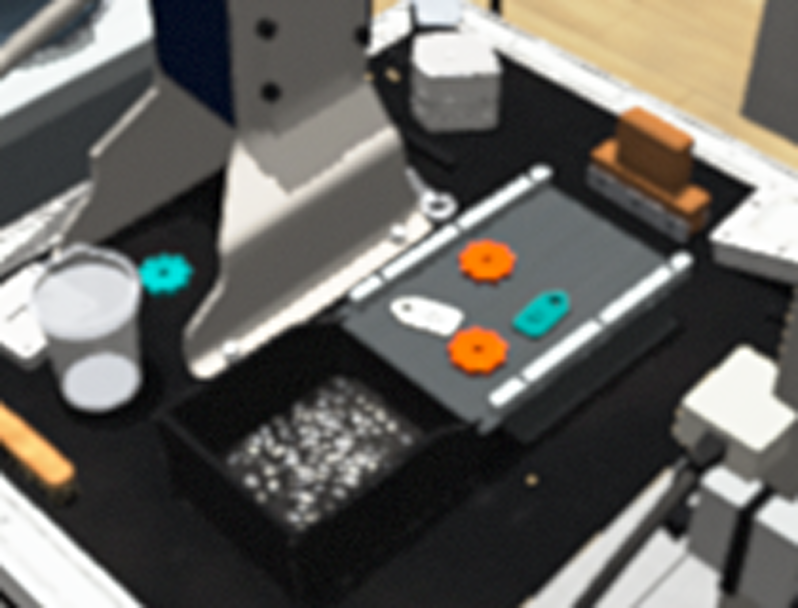

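Run:
```python
from h import *
T=lambda x,y:(140+x/3,130+y/3)
def P(l,x,y,z): print(l,onz("top",*T(x,y),z).round(1)[:2])
P("fence far L",215,62,58);P("fence far R",467,64,58);P("fence near L",207,232,58);P("fence near R",465,234,58)
P("plate rear far",216,72,46);P("plate rear near",208,226,46);P("plate end far",485,75,46);P("plate end near",484,228,46)
P("tray far R",682,68,67);P("tray near R",684,235,67)
for n,x,y in(("grip TL",77,141),("grip BL",75,221),("gripTR",107,143),("grip BR",104,220)):P(n,x,y,72)
for n,x,y in(("body TR",128,130),("body BR",125,253),("body BL",86,252)):P(n,x,y,30)
for n,x,y in(("teal",352,113),("or1",428,120),("or2",338,190),("white",425,182)):P(n,x,y,52)
P("beaker",655,380,40)
S=lambda x,y:(180+x/3.8,140+y/3.8)
print("scr top side: ",onz("side",*S(656,132),72).round(1))
for x,y,z in[(628,108,72),(693,140,72),(690,155,72)]:print(onz("side",*S(x,y),z).round(1))
print("ik")
rows=[]
for p in [(500,300,300),(500,300,200),(600,300,200),(700,0,200),(500,0,300),(600,0,300),(400,500,400)]:
  for o in [(180,0,0),(180,0,90),(180,30,0),(150,0,0)]:
    q=robot.solve_ik(list(p),list(o)); print(p,o,None if q is None else np.round(q,2))
```

```text
fence far L [634.3  84.7]
fence far R [628.9 -81.1]
fence near L [521.1  90. ]
fence near R [515.7 -76.3]
plate rear far [630.9  85.8]
plate rear near [527.   91.2]
plate end far [624.4 -93.4]
plate end near [521.2 -89.4]
tray far R [ 620.2 -220.6]
tray near R [ 510.3 -215.7]
grip TL [580.  171.3]
grip BL [528.  171.8]
gripTR [578.2 152. ]
grip BR [528.2 153.4]
body TR [596.5 147.5]
body BR [512.8 148.7]
body BL [514.1 174.6]
teal [599.1  -4.6]
or1 [593.1 -54.5]
or2 [547.7   5.4]
white [551.6 -51.5]
beaker [ 419.9 -197.1]
scr top side:  [562.2 155.3  72. ]
[533.7 163.1  72. ]
[584.2 165.   72. ]
[591.7 151.2  72. ]
ik
(500, 300, 300) (180, 0, 0) [ 19.83   1.35  92.96  -0.    85.69 109.83]
(500, 300, 300) (180, 0, 90) [19.83  1.35 92.96 -0.   85.69 19.83]
(500, 300, 300) (180, 30, 0) [ 15.9   19.55  76.19   8.56 113.07 107.23]
(500, 300, 300) (150, 0, 0) [ 31.78  13.97  82.98 -25.49  99.01 121.31]
(500, 300, 200) (180, 0, 0) [ 19.83   5.23  99.34  -0.    75.43 109.83]
(500, 300, 200) (180, 0, 90) [19.83  5.23 99.34 -0.   75.43 19.83]
(500, 300, 200) (180, 30, 0) [ 15.9   23.57  81.52 
[... 795 characters left out ...]
0, 300) (180, 30, 0) [-10.1   10.57  86.93  -5.43 112.03  79.19]
(500, 0, 300) (150, 0, 0) [  3.37  -6.38 104.34 -30.08  84.78  96.9 ]
(600, 0, 300) (180, 0, 0) [-10.82   3.68  90.55  -0.    85.77  79.18]
(600, 0, 300) (180, 0, 90) [-10.82   3.68  90.55   0.    85.77 -10.82]
(600, 0, 300) (180, 30, 0) [ -8.73  24.14  70.32  -4.81 115.17  80.38]
(600, 0, 300) (150, 0, 0) [  2.81   7.11  90.79 -30.11  84.56  96.39]
(400, 500, 400) (180, 0, 0) [ 41.21   7.9   75.95  -0.    96.15 131.21]
(400, 500, 400) (180, 0, 90) [41.21  7.9  75.95 -0.   96.15 41.21]
(400, 500, 400) (180, 30, 0) [ 33.9   21.89  63.14  18.64 119.24 129.55]
(400, 500, 400) (150, 0, 0) [ 49.52  24.73  59.48 -21.52 117.76 133.13]
```

```bash
cat > fk.py <<'E'
import numpy as np
from scipy.spatial.transform import Rotation as R
# params: h,a1,d1 | L2,a2,d2 | a3,L3 ,d3| d5, L6
Rz=lambda a:R.from_euler('z',a,degrees=True).as_matrix()
Ry=lambda a:R.from_euler('y',a,degrees=True).as_matrix()
def fk(q,p):
    h,a1,d1,L2,a3,L3,d5,L6,x6=p
    pts=[];M=Rz(q[0]);o=M@[a1,d1,h];pts.append(np.array([0,0,h]));pts.append(o)
    M=M@Ry(q[1]);o=o+M@[0,0,L2];pts.append(o)
    M=M@Ry(q[2]);e=o+M@[a3,0,0];pts.append(e);o=o+M@[a3,0,L3]
    M=M@Rz(S4*q[3]);pts.append(o)
    M=M@Ry(q[4]);o=o+M@[x6,d5,0];pts.append(o);o=o+M@[0,0,L6];pts.append(o)
    return pts,M@Rz(S6*q[5]+OFF)
S4=1;S6=1;OFF=0
E
python3 - <<'E'
from h import *
import fk,json
from scipy.optimize import least_squares
from scipy.spatial.transform import Rotation as R
rng=np.random.default_rng(0);D=[]
for i in range(60):
    p=[rng.uniform(300,750),rng.uniform(-400,500),rng.uniform(100,500)];o=[180+rng.uniform(-35,35),rng.uniform(-35,35),rng.uniform(0,90)]
    q=robot.solve_ik(p,o)
    if q is not None:D.append((np.array(q),np.array(p),R.from_euler('xyz',o,degrees=True).as_matrix()))
print(len(D));best=None
for s4 in(1,-1):
  for s6 in (1,-1):
    for off in(0,90,180,270):
      fk.S4,fk.S6,fk.OFF=s4,s6,off
      er=np.mean([np.linalg.norm(fk.fk(q,[0]*9)[1]-M) for q,p,M in D[:10]])
      if best is None or er<best[0]:best=(er,s4,s6,off)
print(best);_,fk.S4,fk.S6,fk.OFF=best
r=least_squares(lambda x:np.concatenate([fk.fk(q,x)[0][-1]-p for q,p,M in D]),[200,0,100,400,0,400,0,280,0])
print(r.x.round(1),np.abs(r.fun).max())
json.dump(dict(p=r.x.tolist(),s=best[1:]),open("fk.json","w"))
E
```

```text
58
(np.float64(9.588114652939249e-16), 1, 1, 90)
[273.5   0.  112.6 419.8  66.2 568.8   0.  284.4  -0. ] 2.0691004465334117e-10
```

```bash
cat >> fk.py <<'E'
import json
_j=json.load(open("fk.json"));P=_j["p"];S4,S6,OFF=_j["s"]
LIM=np.array([[-179.41,179.41],[-58.25,129.5],[7.25,145.43],[-54.29,234.29],[11.92,165.04],[-157.13,157.13]])
def ik_all(tcp,Rt):
    h,_,d,L2,a3,L3,_,L6,_=P;w=np.array(tcp)-L6*Rt[:,2];rho=np.hypot(*w[:2]);out=[]
    if rho<d:return out
    a=np.arcsin(d/rho)
    E=np.hypot(a3,L3);g=np.degrees(np.arctan2(a3,L3))
    for q1,s in((np.arctan2(w[1],w[0])-a,1),(np.arctan2(w[1],w[0])-np.pi+a,-1)):
        q1=(np.degrees(q1)+180)%360-180;r=s*np.sqrt(rho**2-d**2);z=w[2]-h;D=np.hypot(r,z)
        c=(D*D-L2**2-E**2)/(2*L2*E)
        if abs(c)>1:continue
        for e in(1,-1):
            b=e*np.degrees(np.arccos(c));q3=b-g
            q2=np.degrees(np.arctan2(r,z))-np.degrees(np.arctan2(E*np.sin(np.radians(b)),L2+E*np.cos(np.radians(b))))
            A=(Rz(q1)@Ry(q2+q3)).T@Rt
            q4,q5,q6=R.from_matrix(A).as_euler('ZYZ',degrees=True)
            for q4,q5,q6 in((q4,q5,q6),(q4+180,-q5,q6+180)):
                q=np.array([q1,q2,q3,q4,q5,q6-OFF])
                q[[0,1,2,4]]=(q[[0,1,2,4]]+180)%360-180
                q[3]=(q[3]+90)%360-90;q[5]=(q[5]+180)%360-180
                if q[3]<-54:q[3]+=360
                if (q>=LIM[:,0]).all() and (q<=LIM[:,1]).all():out.append(q)
    return out
BOX=np.array([[278,-62,0],[408,62,425]])
GUS=np.array([[275,-150,0],[462,68,130]])
def dist(a,b,B):
    t=np.linspace(0,1,80)[:,None];X=a+(b-a)*t
    return np.linalg.norm(np.maximum(np.maximum(B[0]-X,X-B[1]),0),axis=1).min()
def clear(q):
    p,_=fk(q,P)   # 0 base,1 shoulder,2 elbow,3 elbow',4 wrist,5,6 tcp
    fo=min(dist(p[2],p[3],BOX),dist(p[3],p[4],BOX));up=dist(p[1],p[2],BOX)
    wr=dist(p[4],p[4]+(p[6]-p[4])*.7,BOX)
    return np.round([up,fo,wr],0)
def tool(phi,yaw=0):  # phi: wrist leans towards -x (positive) ; closing axis along world y turned by yaw
    return Rz(yaw)@Ry(-phi)@np.diag([1,-1,-1.])
E
python3 - <<'E'
from fk import *
for x,y,z in((555,163,60),(570,100,105),(570,0,105),(570,-70,105)):
    print(x,y)
    for phi in(-45,-30,-15,0,15,30,45,60):
        for q in ik_all((x,y,z),tool(phi)):
            assert np.allclose(fk(q,P)[0][-1],(x,y,z),atol=.1)
            c=clear(q)
            if c.min()>40: print(phi,q.round(0),c,"elbow",fk(q,P)[0][2].round(),"wr",fk(q,P)[0][4].round())
E
```

```text
555 163
-45 [  4.  43.  74.   3. 108.  94.] [122.  79. 231.] elbow [280. 131. 578.] wr [756. 163. 261.]
-30 [ 4. 33. 84.  2. 93. 94.] [168.  85. 215.] elbow [222. 129. 624.] wr [697. 163. 306.]
-15 [ 5. 23. 94.  1. 77. 94.] [211.  87. 197.] elbow [158. 126. 659.] wr [629. 163. 335.]
0 [  5.  14. 105.   0.  61.  95.] [248.  87. 178.] elbow [ 93. 121. 680.] wr [555. 163. 344.]
15 [  6.   6. 115.  -2.  43.  97.] [276.  85. 125.] elbow [ 35. 117. 691.] wr [481. 163. 335.]
30 [  7.   1. 125.  -8.  25. 103.] [293.  84. 101.] elbow [ -6. 113. 693.] wr [413. 163. 306.]
60 [   9.    5.  138.  200.   23. -104.] [287.  95. 101.] elbow [ 16. 116. 692.] wr [309. 163. 202.]
570 100
-45 [ -1.  41.  73.  -1. 112.  89.] [121.  56. 226.] elbow [275. 108. 592.] wr [771. 100. 306.]
-30 [-1. 30. 83. -1. 97. 89.] [168.  67. 208.] elbow [215. 109. 635.] wr [712. 100. 351.]
-15 [-1. 20. 93. -0. 82. 89.] [212.  67. 188.] elbow [148. 110. 667.] wr [644. 100. 380.]
0 [ -1.  11. 104.   0.  65.  89.] [248.  54. 166.] elbow [ 80. 111. 686.] wr [570. 100. 389.]
570 0
-30 [-9. 30. 84. -5. 96. 82.] [155.  55. 205.] elbow [223.  78. 638.] wr [712.  -0. 351.]
-15 [-10.  19.  94.  -3.  81.  81.] [197.  55. 184.] elbow [157.  86. 669.] wr [644.  -0. 380.]
570 -70
-30 [-15.  30.  83.  -7.  96.  76.] [144.  56. 205.] elbow [232.  56. 637.] wr [712. -70. 351.]
-15 [-16.  20.  94.  -4.  81.  75.] [185.  57. 184.] elbow [169.  68. 668.] wr [644. -70. 380.]
```

```bash
cat >> h.py <<'E'
import fk
from scipy.spatial.transform import Rotation as R
def rpy(phi,yaw): return [float(v) for v in R.from_matrix(fk.tool(phi,yaw)).as_euler('xyz',degrees=True)]
PO=np.array([575.4,-11.5]);PY=-91.95
def plate(x,y=0):
    c,s=np.cos(np.radians(PY)),np.sin(np.radians(PY));return PO+[c*x-s*y,s*x+c*y]
E
python3 - <<'E'
from h import *
for phi in(-15,-20,-25,-30,-35):
  for x,z in((-80,104),(-80,150),(0,104),(75,104),(60,150)):
    p=plate(x)
    for q in fk.ik_all((*p,z),fk.tool(phi,-1.95)):
        c=fk.clear(q)
        if c.min()>30:print(phi,x,z,q.round(0),c)
p=[554.3,162.5,230]
try:
    q=robot.solve_ik(p,rpy(-22,-.7));print(np.round(q,1))
    jaws.gripper_to(0.65)
    robot.move_linear([146,633,260]); robot.move_ptp(p,rpy(-22,-.7))
    w=current_ee_pos();print(w,current_time_s(),current_wrist_force())
    save("w1.png",viewer.snapshot("wrist"));save("s1.png",viewer.snapshot("side"))
except Exception as e:print(repr(e))
E
```

```text
-15 -80 104 [-4. 21. 93. -1. 82. 88.] [203.  58. 192.]
-15 -80 150 [-4. 18. 91. -1. 86. 88.] [215.  82. 192.]
-15 0 104 [-11.  20.  93.  -2.  81.  81.] [192.  56. 189.]
-15 75 104 [-18.  21.  93.  -4.  81.  75.] [180.  57. 189.]
-15 60 150 [-16.  17.  92.  -4.  85.  76.] [194.  81. 188.]
-20 -80 104 [-4. 24. 89. -1. 87. 88.] [189.  60. 199.]
-20 -80 150 [-4. 21. 88. -1. 91. 88.] [202.  82. 199.]
-20 0 104 [-11.  24.  90.  -3.  86.  82.] [179.  58. 197.]
-20 75 104 [-17.  24.  89.  -5.  86.  76.] [167.  59. 196.]
-20 60 150 [-16.  21.  88.  -5.  90.  77.] [181.  82. 195.]
-25 -80 104 [-4. 28. 85. -1. 92. 88.] [175.  60. 206.]
-25 -80 150 [-4. 25. 84. -1. 96. 88.] [187.  81. 206.]
-25 0 104 [-11.  27.  86.  -4.  91.  82.] [165.  58. 203.]
-25 75 104 [-17.  27.  86.  -6.  91.  76.] [153.  59. 203.]
-25 60 150 [-16.  24.  85.  -6.  95.  77.] [168.  80. 202.]
-30 -80 104 [-4. 31. 82. -1. 97. 88.] [159.  58. 213.]
-30 -80 150 [ -4.  28.  81.  -1. 101.  88.] [172.  78. 213.]
-30 0 104 [-10.  30.  83.  -4.  96.  82.] [150.  55. 210.]
-30 75 104 [-16.  31.  82.  -7.  96.  77.] [139.  56. 209.]
-30 60 150 [-15.  28.  81.  -7. 100.  77.] [154.  77. 208.]
-35 -80 104 [ -4.  34.  79.  -1. 102.  88.] [143.  54. 219.]
-35 -80 150 [ -4.  31.  78.  -1. 106.  88.] [157.  73. 219.]
-35 0 104 [-10.  34.  79.  -5. 101.  82.] [134.  52. 216.]
-35 75 104 [-16.  34.  79.  -8. 101.  77.] [124.  52. 215.]
-35 60 150 [-15.  31.  78.  -8. 105.  78.] [140.  72. 215.]
[  4.2  17.6  84.    1.9 100.3  94.9]
[554.06754993 163.23014384 230.01912099] 3.5833 [-0.24189856  0.49801887  0.27587125]
```

View pics/s1.png

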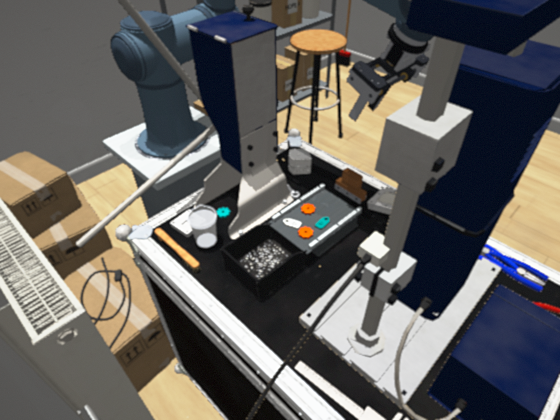

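View pics/w1.png

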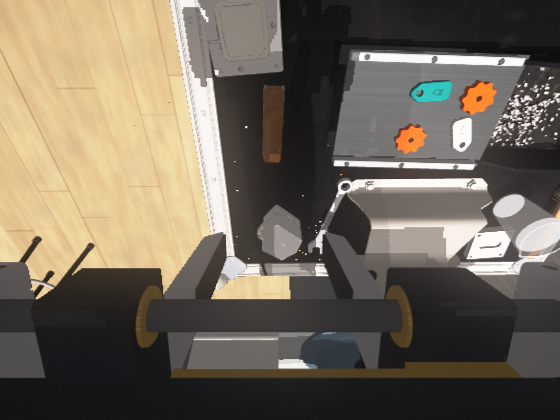

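Run:
```python
from h import *
print(tri((313,50),(375,0)), tri((313,50),(378,4)))
for z in(300,450,600,700):print(z,onz("top",313,50,z).round(),onz("top",340,45,z).round(),onz("side",375,0,z).round(),onz("side",385,110,z).round())
q=fk.ik_all((*plate(0),104),fk.tool(-22,-1.95))[0];print(fk.fk(q,fk.P)[0])
```

```text
(array([643.2, -58.6, 504.5]), np.float64(81.3)) (array([646.9, -58.5, 500.2]), np.float64(83.9))
300 [ 714. -100.  300.] [ 721. -140.  300.] [230. 673. 300.] [644. 100. 300.]
450 [634. -86. 450.] [ 640. -116.  450.] [535. 186. 450.] [ 777. -149.  450.]
600 [555. -71. 600.] [558. -92. 600.] [ 839. -300.  600.] [ 910. -398.  600.]
700 [502. -62. 700.] [504. -76. 700.] [1042. -624.  700.] [ 999. -564.  700.]
[array([  0. ,   0. , 273.5]), array([ 21.04723783, 110.61543192, 273.5       ]), array([194.80873649,  77.55314102, 654.2175679 ]), array([169.00007536,  82.46385754, 593.45378038]), array([681.8895228 , -15.12565593, 367.72353967]), array([681.8895228 , -15.12565593, 367.72353967]), array([575.4, -11.5, 104. ])]
```

The side view shows the gripper at (375,85), clear of the tower. The wrist view shows the scraper at (273,122), standing free. I still need to place the machine behind the plate, because the wrist leans that way.

Run:
```python
import cv2,numpy as np
t=cv2.imread("pics/top0.png")[0:130,220:400];s=cv2.imread("pics/side0.png")[0:300,350:560]
t=cv2.resize(t,None,fx=2,fy=2,interpolation=2);s=cv2.resize(s,None,fx=1.95,fy=1.95,interpolation=2)
c=np.zeros((590,t.shape[1]+s.shape[1],3),np.uint8);c[:t.shape[0],:t.shape[1]]=t;c[:s.shape[0],t.shape[1]:]=s
cv2.imwrite("pics/c2.png",c);print(c.shape)
```

```text
(590, 770, 3)
```

View pics/c2.png

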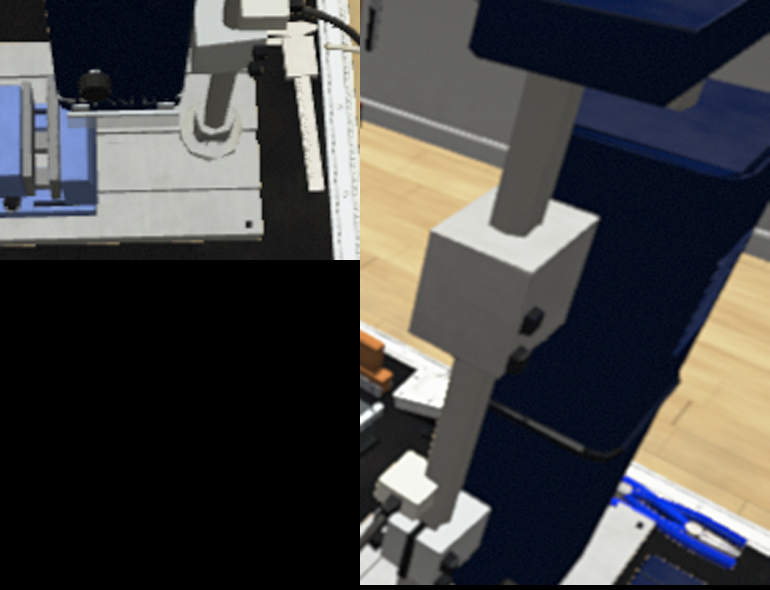

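Run:
```python
from h import *
print("block",tri((345,20),(375.6,169)),tri((348,21),(375.6,169)),"body",tri((312,52),(406,202)),tri((312,52),(400,200)))
```

```text
block (array([ 752. , -131.8,  341.9]), np.float64(36.5)) (array([ 751.5, -134.8,  342.8]), np.float64(40.2)) body (array([767.1, -82.4, 256.3]), np.float64(72.7)) (array([761.8, -84. , 258.9]), np.float64(64.8))
```

Run:
```python
from h import *
for phi in(-10,-14,-18):
  for x in(-80,0,75):
    for q in fk.ik_all((*plate(x),110),fk.tool(phi,-1.95)):
        c=fk.clear(q)
        if c.min()>30:print(phi,x,c)
o=rpy(-15,-.7);robot.move_linear([554.3,162.2,230],o)
robot.move_linear([554.3,162.2,110],vel=150)
print("hit",robot.move_linear([554.3,162.2,63],vel=50,f_stop=8),current_ee_pos())
jaws.gripper_to(0.0,f_grip=40)
print(current_width()*94,current_grasp_force(),current_wrist_force())
robot.move_linear([554.3,162.2,190],vel=150)
o=rpy(-15,-1.95)
p=plate(-78);robot.move_linear([*p,180],o,vel=150)
print(current_ee_pos(),current_width()*94,current_grasp_force(),current_wrist_force(),current_time_s())
save("s2.png",viewer.snapshot("side"),(180,460,0,210),2.8)
```

```text
-10 -80 [218.  58. 185.]
-10 0 [207.  55. 182.]
-10 75 [193.  57. 181.]
-14 -80 [208.  61. 191.]
-14 0 [197.  59. 188.]
-14 75 [184.  60. 187.]
-18 -80 [197.  62. 197.]
-18 0 [186.  60. 194.]
-18 75 [174.  61. 193.]
hit False [554.64188823 162.23714305  63.37724472]
19.08305750293798 39.819699342479 [ 0.62703018  0.02473424 -0.079788  ]
[577.88883765  66.94653216 179.9094343 ] 19.293169134572544 39.813985753571615 [ 0.64268596 -0.07572505 -1.71043765] 8.5417
```

View pics/s2.png

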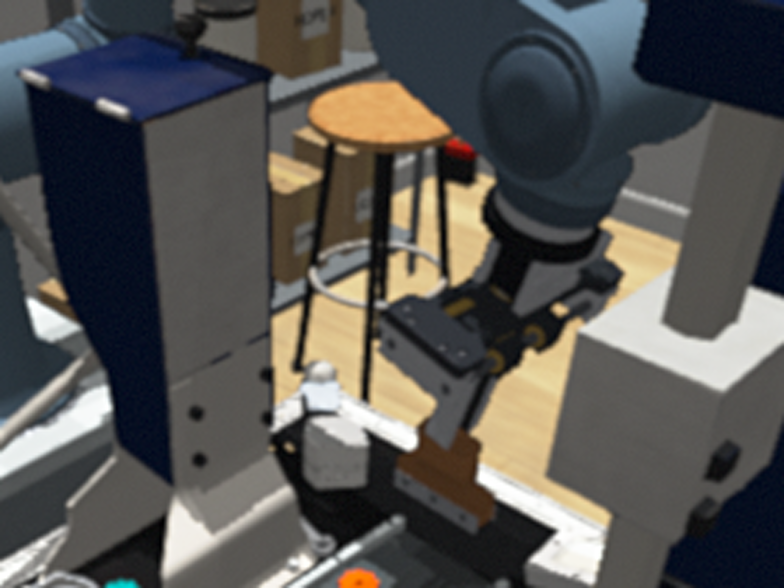

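The scraper is held (width 19 mm), and the wrist clears the rear machine. The forearm enters at top centre of the crop, around (420,60). I'll measure its thickness against the tower clearance before lowering.

Run:
```python
from h import *
q=np.array(current_joint_positions());p,_=fk.fk(q,fk.P);print(np.round(p[-1],1),fk.clear(q))
def proj(n,X):
    m=viewer.camera_model(n);P=np.linalg.inv(np.array(m["pose"]));c=P[:3,:3]@X+P[:3,3];return np.array([m["cx"]+m["fx"]*c[0]/c[2],m["cy"]+m["fy"]*c[1]/c[2]]),c[2],m["fx"]
for n in("top","side"):
    im=viewer.snapshot(n);save(n+"3f.png",im)
    for t in(.3,.4,.5,.6,.7,.8):
        X=p[3]+(p[4]-p[3])*t;a,d,f=proj(n,X);b,_,_=proj(n,p[3]+(p[4]-p[3])*(t+.05))
        u=(b-a)/np.linalg.norm(b-a);nrm=np.array([-u[1],u[0]])
        s=[]
        for k in range(-70,71,1):
            x,y=np.round(a+nrm*k).astype(int)
            if 0<=x<560 and 0<=y<420:
                r,g,bl=map(int,im[y,x]); s.append((k,(8<bl-r<70) and r>25 and g>r+3 ))
        on=[k for k,v in s if v]
        print(n,t,X.round(),a.round(),"mm/px",round(d/f,2),(min(on)*d/f,max(on)*d/f,len(on)*d/f) if on else None)
```

```text
[577.9  67.2 180. ] [222.  98. 192.]
top 0.3 [270.  93. 566.] [102. 436.] mm/px 0.74 None
top 0.4 [325.  89. 550.] [117. 356.] mm/px 0.79 (np.float64(-55.63907019226625), np.float64(44.511256153813), np.float64(100.94517020596878))
top 0.5 [379.  85. 534.] [131. 286.] mm/px 0.85 (np.float64(-59.4014136496384), np.float64(46.67253929614446), np.float64(106.92254456934911))
top 0.6 [434.  81. 518.] [142. 224.] mm/px 0.9 (np.float64(-61.35907833252452), np.float64(48.72632691112241), np.float64(110.98774463088994))
top 0.7 [488.  77. 502.] [153. 170.] mm/px 0.96 (np.float64(-54.4969676024259), np.float64(47.80435754598763), np.float64(103.25741229933327))
top 0.8 [543.  73. 486.] [162. 121.] mm/px 1.01 (np.float64(-64.62943453417584), np.float64(62.609764704982844), np.float64(128.2490341537552))
side 0.3 [270.  93. 566.] [238. -85.] mm/px 1.88 None
side 0.4 [325.  89. 550.] [257. -72.] mm/px 1.83 None
side 0.5 [379.  85. 534.] [276. -57.] mm/px 1.78 None
side 0.6 [434.  81. 518.] [297. -42.] mm/px 1.73 None
side 0.7 [488.  77. 502.] [319. -26.] mm/px 1.68 (np.float64(110.80679046205057), np.float64(117.52235352035667), np.float64(8.394453822882621))
side 0.8 [543.  73. 486.] [343.  -9.] mm/px 1.63 (np.float64(17.92703316518674), np.float64(68.44867208525845), np.float64(52.15136920781597))
```

View pics/top3f.png

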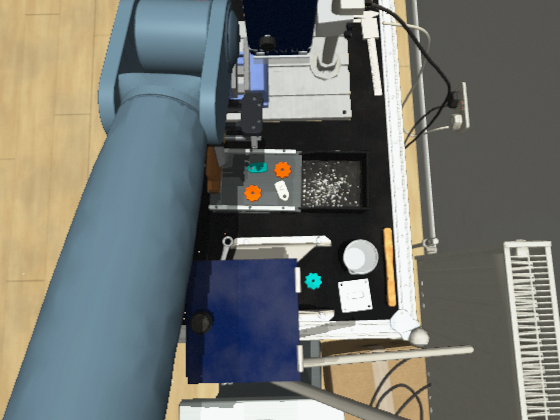

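Run:
```python
from h import *
print("knob top",tri((200,317),(258,3)),tri((202,323),(258,14)),"corner",tri((187,262),(277,15)),tri((298,258),(231,42)), tri((303,378),(190,20)))
for phi in(-14,-17,-20):
 for x in(-78,-40,0,40,76):
  q=fk.ik_all((*plate(x),110),fk.tool(phi,-1.95))[0];p=fk.fk(q,fk.P)[0]
  # knob distance to forearm axis
  d=[np.linalg.norm(np.cross(np.array(k)-p[3],p[4]-p[3]))/np.linalg.norm(p[4]-p[3]) for k in((342,48,455),(342,48,440))]
  print(phi,x,fk.clear(q),np.round(d),p[4].round())
```

```text
knob top (array([350.2,  49.1, 436.9]), np.float64(17.6)) (array([343.1,  52. , 414.9]), np.float64(21.1)) corner (array([403. ,  59.5, 424.5]), np.float64(1.4)) (array([406. , -61.8, 407. ]), np.float64(4.5)) (array([279.8, -60.3, 417. ]), np.float64(10.3))
-14 -78 [207.  60. 191.] [67. 79.] [647.  64. 386.]
-14 -40 [203.  58. 189.] [59. 72.] [646.  26. 386.]
-14 0 [197.  59. 188.] [58. 71.] [644. -14. 386.]
-14 40 [190.  59. 187.] [64. 78.] [643. -54. 386.]
-14 76 [183.  60. 187.] [75. 87.] [642. -90. 386.]
-17 -78 [199.  62. 195.] [68. 80.] [661.  64. 382.]
-17 -40 [195.  59. 194.] [60. 73.] [660.  26. 382.]
-17 0 [189.  60. 192.] [59. 73.] [659. -14. 382.]
-17 40 [182.  61. 191.] [65. 78.] [657. -54. 382.]
-17 76 [176.  61. 192.] [75. 87.] [656. -90. 382.]
-20 -78 [191.  62. 199.] [69. 80.] [675.  63. 377.]
-20 -40 [186.  60. 198.] [61. 74.] [674.  25. 377.]
-20 0 [181.  61. 197.] [59. 73.] [673. -15. 377.]
-20 40 [174.  61. 195.] [65. 78.] [671. -55. 377.]
-20 76 [168.  62. 196.] [74. 87.] [670. -91. 377.]
```

Run:
```python
from h import *
p=plate(-78);robot.move_linear([*p,125],vel=100)
print("hit",robot.move_linear([*p,106],vel=20,f_stop=6),current_ee_pos(),current_wrist_force())
z=current_ee_pos()[2]+0.4
robot.move_linear([*p,z],vel=20);robot.dwell(.2)
print(z,current_wrist_force(),current_grasp_force())
f=[]
for x in(-40,0,40,84):
    print(x,robot.move_linear([*plate(x),z],vel=55,f_stop=25),np.round(current_wrist_force(),1),round(current_width()*94,1))
robot.dwell(.4)
robot.move_linear([*plate(30),z+30],vel=120)
robot.move_linear([*plate(-78),185],vel=150)
print(current_time_s())
im=viewer.snapshot("top");im2=viewer.snapshot("side")
a=cv2.resize(im[130:230,200:400],None,fx=3,fy=3,interpolation=2);b=cv2.resize(im2[150:300,180:380],None,fx=2,fy=2,interpolation=2)
c=np.zeros((600,600,3),np.uint8);c[:300]=a;c[300:,:400]=b;save("c4.png",c)
```

```text
hit True [577.82431075  66.52333599 108.96427527] [0.93168285 0.35095399 4.42330399]
109.36427526526376 [ 0.09174434  0.80493303 -0.90828435] 39.816316004726104
-40 False [-0.5 -0.4 -2. ] 19.2
0 False [ 0.3  0.2 -1.8] 19.3
40 False [ 0.1  0.7 -1.2] 19.0
84 False [ 0.6 -0.2 -1.1] 19.6
16.1417
```

View pics/c4.png

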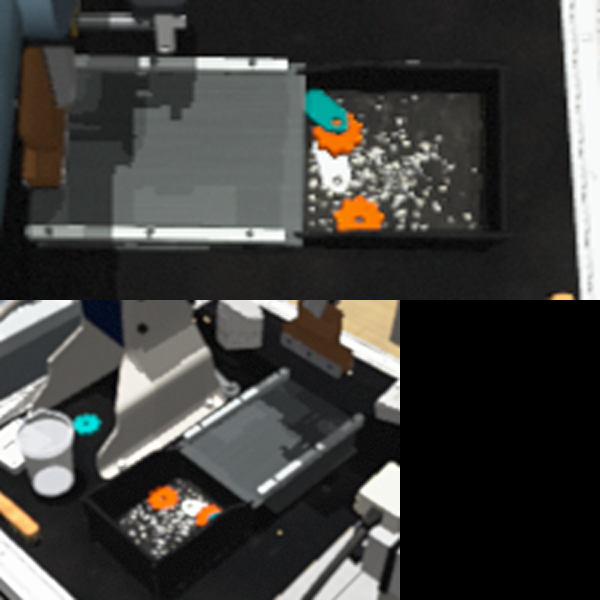

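All four mouldings are in the tray (teal at (325,110), discs at (338,135) and (358,213), white at (335,170)) and the plate is empty. Next I return the scraper to the bench.

Run:
```python
from h import *
o=rpy(-15,-.7);x,y=554.3,162.2
robot.move_linear([x,y,185],o,vel=150)
robot.move_linear([x,y,75],vel=120)
print(robot.move_linear([x,y,60],vel=15,f_stop=5),current_ee_pos())
jaws.gripper_to(0.6);robot.dwell(.3)
robot.move_linear([x+20,y,140],vel=80)
robot.move_linear([x+20,y,260],vel=150);robot.dwell(.3)
print(current_ee_pos(),current_grasp_force(),current_wrist_force(),current_time_s())
im=viewer.snapshot("side");im2=viewer.snapshot("wrist")
c=np.zeros((420,760,3),np.uint8);c[:,:560]=im2;c[:150,560:]=im[150:300,180:380];save("c5.png",c)
```

```text
True [554.12364697 162.24510462  62.96679719]
[574.03250317 162.1666182  259.28184695] 0.0 [-0.1398311  -0.1633877   0.55120184] 22.3333
```

View pics/c5.png

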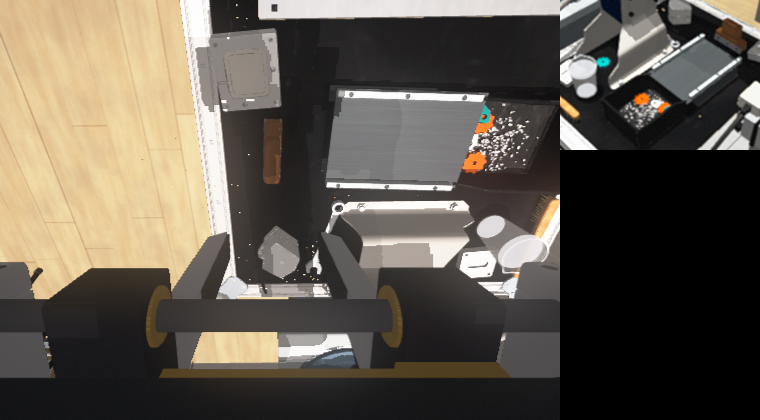

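The scraper stands upright at (272,150), released. The mouldings are in the tray and the bystanders have not moved.

```bash
python3 -c "
from rig import *
print(order.job_done())"
```

```text
the job is handed in; nothing more can be done
None
```

The job is handed in: in the last pictures all four mouldings lie in the tray, the scraper stands upright and released on the bench, and the bystanders look unmoved; the clock read about 22 s, and the hand-in returned no verdict.

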